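# Slide a glazed test tile off the board's edge and load it on the setter bars

## Robot

A 6-joint arm with a two-finger parallel gripper is mounted at the origin on the work surface. World frame = base frame: x ahead of the robot, y to its left, z up, the work surface at z = 0. Lengths are in mm, angles in rad, forces in N, time in s.
With the tool pointing down it reaches from about 350 to 975 mm from the base axis. Payload 7.1 kg.
Tool frame: the origin (TCP) lies at the centre of the arm's flange, where the gripper is bolted on; the fingertips stand 182 mm ahead of it and the grasp point (between the pads) lies 163 mm ahead of it; z points along the fingers, y is the line along which they close (so a half turn about z gives the same grasp; the last joint's range is limited). The gripper opens to 88 mm and grips with 3 to 60 N. Pads are 20 mm wide; open, the fingers measure 115 mm over their backs; the gripper's body (75 mm by 178 mm) begins 61 mm behind the grasp point.
Start: joints at [-1.138, 0.423, 1.63, -0, 1.089, -0.019], TCP at [272.881, -562.265, 404.675] pointing down, gripper open.
Joint ranges: [-3, 3], [-0.9, 2.11], [0.09, 2.58], [-1.31, 4.45], [0.11, 2.69], [-2.54, 2.54]. Speed limits (rad/s): [2.39, 2.39, 3.01, 3.14, 3.14, 3.14].

## Interface

Orientations are given as a rotation vector (axis times angle).
In Python, from workcell import readout, get_image, ctrl gives the robot as it stands.
- The arm moves only by the tool step_arm, never from a script. Its argument "targets" is a list that holds one entry, the list of rows, each a list of 7 numbers: the shift along the world's x, y, z as a fraction of full scale, then the turn, a rotation vector about the world's x, y, z as a fraction of full scale, then the opening, from 0 (shut) to 1 (fully open). In form: [[[dx, dy, dz, wx, wy, wz, claw], ...]]. A call has exactly 5 rows; each row shifts and turns the commanded pose from where the row before left it; what a row does not reach is not made up. Full scale, the value 1, is 0.05 m for a shift and 4 degrees for a turn. A row lasts 1/8 s, in which the tool goes at most 62.5 mm and 10.7 degrees, less where a joint would pass 70% of its speed; a pose out of reach is approached as far as the arm can. A call with a number of a shift or a turn outside -1 to 1 is refused whole. A call with a gripper value outside its range is refused whole. The fingers move at their own pace and stop on an object; the grip force is fixed at half the most. Time passes only in rows, so rows that do not move let the fingers close, or fill a call up. It gives the time, the measured TCP pose, the force, the opening and the grip force at its end, in the units of the state.
- readout.get_obs(): the state, without advancing time (a new reading comes with each control period).
- get_image(name): name is "side" or "top"; returns a dict with "pixels" (384x512x3 uint8, red, green, blue), "intrinsics" (3x3 intrinsics, pixels), "extrinsics" (4x4, takes a point from world to camera coordinates). Camera axes: x right, y down, z forward; pixel columns grow to the right and rows downward; lengths in mm; the calibration is good to about 2 mm. A picture is of the moment at which its call begins. There is no depth.
- ctrl.close_job(): hands the job in; it is judged then, once.
The state is a dict: "t": time; "qpos": joint angles; "qvel": joint speeds; "joint_torque": joint torques, N m; "ee_pos": TCP position; "orientation": TCP orientation; "ft_force": force on the tool from outside, world axes, zero at the start; "moment": the same for the moment, N m; "width": finger opening in mm; "grasp_force": force on a finger pad.
Only numpy, scipy, OpenCV 4.12 (cv2) and the standard library are available. Lean on these libraries where they do the work, as an engineer would, in place of code of your own. Each camera call takes 0.05 s, during which the arm holds its last target. There are 200 camera calls.

## Task

The glazed test tile lies between two slats on the raised board, where it cannot be gripped by its sides. Slide it along the slats until its end overhangs the open end of the board and comes to rest, still lying flat, then pinch the overhanging end, lift the tile off and lay it gently, glazed face up, across both white setter bars of the kiln shelf, centred on them and square to them, and let go. Do not let the tile fall or touch the table, and leave the mug, bottle and clay pot where they are.

Things in the scene. Friction and masses are not known exactly. Their poses are not given: they have to be found in the camera images.
- board: Fixed white board, 130 (its x) x 300 (its y) mm, flat top 50 mm above the table; origin at the centre of its underside. Two slats on it (20 wide, 10 high) along its y form a channel 66 mm wide, centred on its x = 0, ending 30 mm short of the open +y end; a dark cross batten (15 mm) closes the -y end. Yaw within 15 degrees; +y points to the robot's left. Board and rack may swap sides.
- board_edge (a point): Middle of the top edge of the board at its open +y end (150 mm from the board's origin along its y, 50 mm up); same axes as the board.
- tile: Loose ceramic tile, terracotta with blue glaze on top, 56 (its x) x 150 (its y) x 6 mm, 80 to 150 g; origin at the centre of its underside. It lies in the channel, its y along the board's y, about 5 mm clear of each slat, its leading end 15 to 60 mm short of the open edge, 70 mm or more of channel free behind it. It tips if more than half of it hangs out.
- tile_lead (a point): Middle of the tile's leading (+y) end, on its underside, 75 mm from the tile's origin.
- rack: Fixed kiln shelf: white slab 150 (its x) x 115 (its y) x 15 mm with two white setter bars standing on it, each 120 long (along its x), 14 thick, 35 mm high, centred at its y = -28 and +28 mm. Origin at the centre of its underside. The tile is to lie across the bars, its long side along the rack's y, either way round, both ends overhanging.
- rack_top (a point): Point midway between the two bars at the height of their tops (50 mm above the table), where the middle of the tile's underside belongs; same axes as the rack.
- mug: Bystander: loose green mug, 80 mm wide, 90 mm high; origin at the centre of its underside.
- squeeze: Bystander: loose white squeeze bottle with a green cap, 60 mm wide, 150 mm high; origin at the centre of its underside.
- claypot: Bystander: loose grey clay pot, 84 mm wide, 100 mm high; origin at the centre of its underside.
Things that resemble listed ones, but are neither listed nor needed, are in the scene too. Of the things like the tile, leave any that is green or yellow; of the rest the larger one is meant.

How it is judged (in metres and radians):
On the way, in this order (a step that is already met when the one before it is completed fails the run):
1. the tile overhangs the open edge of the board by at least 22 mm, lying flat and still on the board (y of tile_lead in the frame of board_edge above 0.022 m and angle between tile's own z axis and vertical below 0.06 rad and linear speed of tile below 0.02 m/s and z of tile in the frame of board_edge between -0.004 and 0.004 m and x of tile in the frame of board_edge between -0.015 and 0.015 m), for 0.2 s.
2. the tile is pinched by the fingers and lifted 30 mm or more above the board's top (z of tile in the frame of board_edge above 0.03 m and contact force between the fingers and tile above 0.5 N), for 0.1 s.
At the end, for the whole second after the job is handed in: the tile lies still, glazed face up and flat (within 0.06 rad) on both setter bars, its middle within 28 mm of the rack's middle along the bars and 22 mm across them, its underside within 4 mm of the bar tops, its long side within 0.3 rad of the rack's y (x of tile in the frame of rack_top between -0.028 and 0.028 m and y of tile in the frame of rack_top between -0.022 and 0.022 m and z of tile in the frame of rack_top between -0.004 and 0.004 m and angle between tile's own z axis and vertical below 0.06 rad and angle between the y axis of tile and the y axis of rack, either way round below 0.3 rad and linear speed of tile below 0.01 m/s and angular speed of tile below 0.1 rad/s); the robot touches nothing.
It fails at once if the tile touches the table (contact force between tile and table above 0.3 N).
It fails at once if the tile is dropped: it moves faster than 0.6 m/s with no finger on it (linear speed of tile above 0.6 m/s and contact force between the fingers and tile below 0.05 N).
It fails at once if the mug is moved by more than 30 mm (distance of mug from where it was at the start of the episode above 0.03 m).
It fails at once if the bottle is moved by more than 30 mm (distance of squeeze from where it was at the start of the episode above 0.03 m).
It fails at once if the clay pot is moved by more than 30 mm (distance of claypot from where it was at the start of the episode above 0.03 m).
It also fails if it takes over 54 s, if anything falls off the work surface, if the arm or the gripper's body presses on something with over 40 N, if the wrist force passes 120 N, or if a joint passes its speed limit or range.

## Working session

There is one attempt and no reset: what is moved stays moved. The work goes in short steps, Python scripts to look and compute and a tool call to move; the robot and the scene stay as the last step left them, time stands still between calls to the robot, and variables do not carry over. Pictures are saved under pics/ and viewed, at most 10 in all, crops included, and the job is handed in when it is done.

Besides the shell and the picture viewer there is one more tool, called after "Call:" as name(argument=value, ...) on one line, values as JSON. step_arm: Moves the arm, as the interface text tells. Shift numbers are shares of 0.05 m and turn numbers shares of 4 degrees, none past 1 either way. Its arguments: {"type":"object","properties":{"targets":{"type":"array"}},"required":["targets"]}

```bash
mkdir -p pics; ls; cat > h.py <<'E'
from workcell import readout, get_image, ctrl
import numpy as np, cv2
def snap(n,f):
    d=get_image(n); cv2.imwrite(f,cv2.cvtColor(d["pixels"],cv2.COLOR_RGB2BGR)); np.savez(f[:-4],**{k:np.array(v) for k,v in d.items()}); return d
def back(f,pts,z):
    d=np.load(f[:-4]+'.npz');K=d['intrinsics'];E=d['extrinsics'];R=E[:3,:3];t=E[:3,3];c=-R.T@t
    out=[]
    for u,v in pts:
        r=R.T@np.linalg.inv(K)@[u,v,1]; out.append(c+r*(z-c[2])/r[2])
    return np.array(out).round(1)
def proj(f,P):
    d=np.load(f[:-4]+'.npz');E=d['extrinsics'];q=d['intrinsics']@(E[:3,:3]@np.array(P,float).T+E[:3,3:]);return (q[:2]/q[2]).T.round(1)
E
python3 - <<'E'
from h import *
for n in("top","side"):
    d=snap(n,f"pics/{n}0.png");E=d["extrinsics"];print(n,-E[:3,:3].T@E[:3,3],d["intrinsics"][0,0])
print(readout.get_obs())
a=cv2.imread("pics/top0.png");b=cv2.imread("pics/side0.png")
cv2.imwrite("pics/top0b.png",cv2.resize(a,(800,600),interpolation=cv2.INTER_CUBIC))
cv2.imwrite("pics/side0b.png",cv2.resize(b,(800,600),interpolation=cv2.INTER_CUBIC))
E
```

```text
pics
top [ 286.59158162  128.3997336  1290.80967854] 482.17496562421843
side [375.24142174 859.84792891 655.64393818] 389.1982761290442
{'t': 0.1, 'qpos': array([-1.13800356e+00,  4.23770822e-01,  1.63058977e+00, -2.17479762e-05,
        1.08861561e+00, -1.89704126e-02]), 'qvel': array([-0.00078563, -0.00378998, -0.00141232,  0.00161757, -0.00035867,
       -0.00080375]), 'joint_torque': array([ 2.07448267e-05, -5.45614815e+01, -2.74325109e+01,  6.45378884e-02,
        1.88810454e-02, -3.14621195e-05]), 'ee_pos': array([ 272.7797295 , -562.05775292,  403.98461791]), 'orientation': array([-3.06046753e+00, -7.03321886e-01,  4.75878423e-04]), 'ft_force': array([ 0.28949628,  0.02321398, -0.10200126]), 'moment': array([-0.03301941,  0.02647564, -0.03534393]), 'grasp_force': 0.0, 'width': 87.67545251668213}
```

View pics/top0b.png

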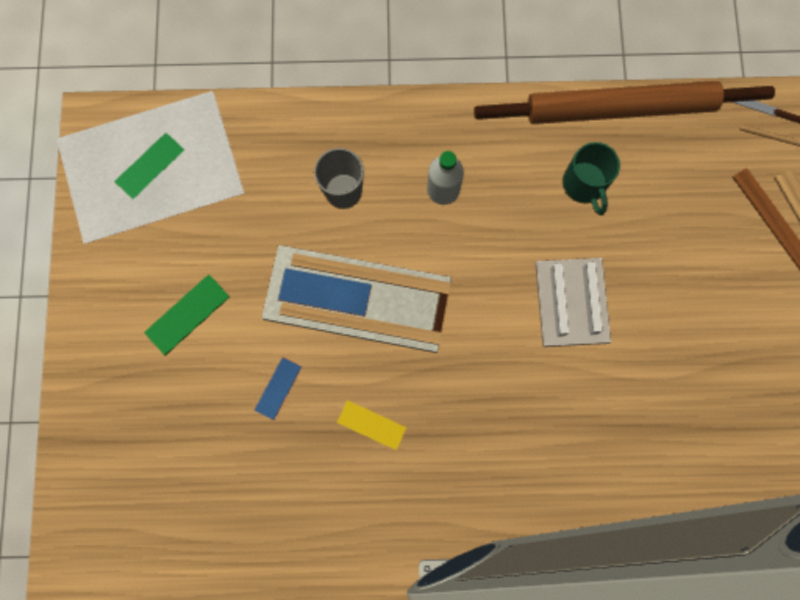

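View pics/side0b.png

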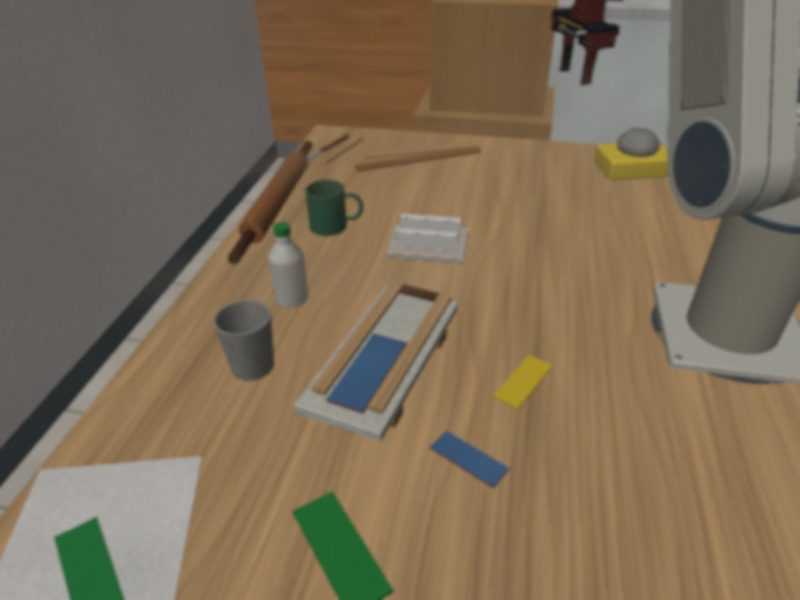

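The top view (800x600) shows these candidates for the tile: blue in the channel (325,292), small blue on the table (277,388), green (187,314), green on the paper (150,165) and yellow (372,425). I choose the larger blue one, which lies in the board's channel. The rack is at (573,302), with the mug, bottle and pot behind at (592,172), (446,178) and (341,178).

```bash
python3 - <<'E'
from h import *
f="pics/top0.png";s=1.5625
im=cv2.imread(f);hsv=cv2.cvtColor(im,cv2.COLOR_BGR2HSV)
m=cv2.inRange(hsv,(100,110,50),(125,255,255));n,l,st,c=cv2.connectedComponentsWithStats(m)
for i in range(1,n):
    if st[i,4]>200:
        p=np.argwhere(l==i)[:,::-1].astype(np.float32);b=cv2.boxPoints(cv2.minAreaRect(p))
        q=back(f,b,56)[:,:2]; print(st[i],"corners",q.tolist(),"c",q.mean(0),np.linalg.norm(q-np.roll(q,1,0),axis=1))
B=back(f,np.array([(280,246),(263,319),(437,351),(450,278)])/s,50);print("board",B.tolist(),np.linalg.norm(B-np.roll(B,1,0),axis=1))
R=back(f,np.array([(555,265),(564,265),(568,334),(559,334),(587,263),(597,263),(601,332),(592,332)])/s,50);print("bars",R.tolist())
S=back(f,np.array([(536,261),(603,257),(610,343),(544,346)])/s,15);print("slab",S.tolist(),S.mean(0))
for nm,p in(("pot",(341,195)),("bottle",(444,195)),("mug",(585,195))): print(nm,back(f,np.array([p])/s,0))
x=im[145:235,155:400];cv2.imwrite("pics/crop.png",cv2.resize(x,None,fx=3.2,fy=3.2,interpolation=cv2.INTER_CUBIC))
E
```

```text
[ 179  173   58   28 1064] corners [[537.0, 333.2], [588.3, 324.4], [558.0, 181.5], [507.1, 191.4]] c [547.6   257.625] [144.91808031  52.04930355 146.07703447  51.85383303]
[164 230  28  38 458] corners [[354.7, 369.7], [436.9, 326.3], [421.3, 298.2], [339.5, 341.8]] c [388.1 334. ] [31.77184288 92.95375194 32.13985065 92.69412063]
board [[629.3, 333.2, 50.0], [503.6, 360.3, 50.0], [443.7, 71.1, 50.0], [567.1, 45.5, 50.0]] [294.34695514 128.58810209 295.33819597 126.02745733]
bars [[585.8, -132.8, 50.0], [585.4, -148.0, 50.0], [467.5, -147.2, 50.0], [467.8, -132.3, 50.0], [588.1, -187.1, 50.0], [587.7, -204.0, 50.0], [469.7, -202.2, 50.0], [470.0, -187.3, 50.0]]
slab [[602.1, -107.5, 15.0], [606.7, -224.5, 15.0], [455.6, -225.5, 15.0], [452.9, -112.9, 15.0]] [ 529.325 -167.6     15.   ]
pot [[735.5 232.8   0. ]]
bottle [[731.3  47.8   0. ]]
mug [[ 725.6 -204.8    0. ]]
```

View pics/crop.png

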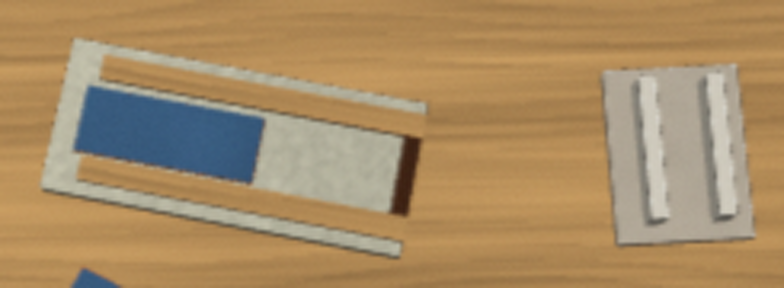

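The crop confirms the large blue tile, crop pixels (75..265, 85..185), in the channel with the open end at left. Board yaw is about -12°. The tile's lead end is about 19 mm short of the edge. The rack centre is about (528,-168), yaw +1.5°. Plan: push from behind with the fingers slightly open, then pinch the overhang by its long edges.

Call:
step_arm(targets=[[[0.336,0.95,0,0,0,0.867,0.2],[0.336,0.95,0,0,0,0.867,0.2],[0.336,0.95,0,0,0,0.867,0.2],[0.336,0.95,0,0,0,0.867,0.2],[0.336,0.95,0,0,0,0.867,0.2]]])

```text
t: 0.72
ee_pos: [357.0, -323.2, 404.5]
orientation: [-2.919, -1.159, 0.0]
ft_force: [0.6, -0.1, 0.7]
width: 41.2
grasp_force: 0.0
```

Call:
step_arm(targets=[[[0.336,0.95,0,0,0,0.867,0.2],[0.336,0.95,0,0,0,0.867,0.2],[0.336,0.95,0,0,0,0.867,0.2],[0.336,0.95,0,0,0,0.867,0.2],[0.336,0.95,0,0,0,0.867,0.2]]])

```text
t: 1.35
ee_pos: [441.1, -85.7, 404.6]
orientation: [2.711, 1.587, -0.0]
ft_force: [0.7, -0.7, 0.4]
width: 17.6
grasp_force: 0.0
```

Call:
step_arm(targets=[[[0.336,0.95,0,0,0,0.867,0.2],[0.336,0.95,0,0,0,0.867,0.2],[0.336,0.95,0,0,0,0.867,0.2],[0.336,0.95,0,0,0,0.867,0.2],[0.336,0.95,0,0,0,0.867,0.2]]])

```text
t: 1.98
ee_pos: [525.1, 151.9, 404.4]
orientation: [-2.441, -1.978, 0.001]
ft_force: [0.5, 0.2, -0.1]
width: 17.4
grasp_force: 0.0
```

Call:
step_arm(targets=[[[0,0,-0.6,0,0,0,0.2],[0,0,-0.6,0,0,0,0.2],[0,0,-0.6,0,0,0,0.2],[0,0,-0.2,0,0,0,0.2],[0,0,0,0,0,0,0.2]]])

```text
t: 2.6
ee_pos: [524.8, 150.2, 304.4]
orientation: [-2.443, -1.975, 0.002]
ft_force: [-0.2, -0.2, -0.5]
width: 17.6
grasp_force: 0.0
```

```bash
python3 - <<'E'
from h import *
a=[]
for n,(x0,y0) in(("top",(140,110)),("side",(180,160))):
    f=f"pics/{n}1.png";snap(n,f);im=cv2.imread(f)
    for z in(123,56): 
        u=proj(f,[[524.8,150.2,z]])[0]; print(n,z,u,(u-[x0,y0])*3)
    a.append(cv2.resize(im[y0:y0+130,x0:x0+130],None,fx=3,fy=3,interpolation=cv2.INTER_CUBIC))
cv2.imwrite("pics/c1.png",np.hstack(a))
E
```

```text
top 123 [248. 189.] [324. 237.]
top 56 [248.5 194.1] [325.5 252.3]
side 123 [254.5 185.1] [223.5  75.3]
side 56 [254.8 207.5] [224.4 142.5]
```

View pics/c1.png

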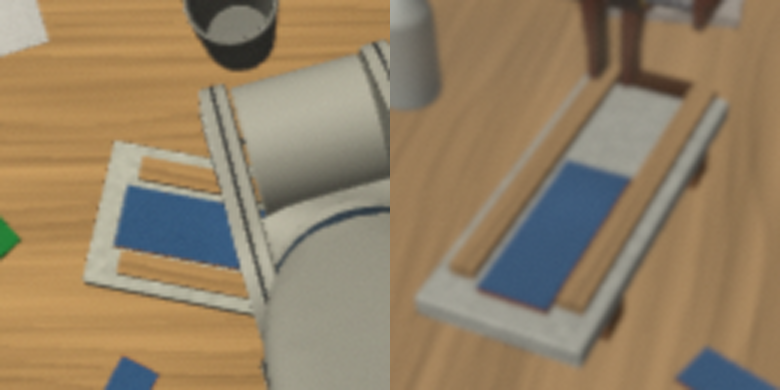

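The side crop shows fingertips at (600,75) and (635,80) above the channel. The tile's trailing end is around (600,170), with the channel between about 587 and 650 at row 142. I'll cross-check with side-view numbers.

```bash
cat >> h.py <<'E'
u=np.array([.208,.978]);v=np.array([.978,-.208]);BC=np.array([535.9,202.5])
def tile(f,z=56,mn=600):
    hsv=cv2.cvtColor(cv2.imread(f),cv2.COLOR_BGR2HSV);m=cv2.inRange(hsv,(100,110,40),(125,255,255))
    n,l,st,c=cv2.connectedComponentsWithStats(m)
    for i in range(1,n):
        if st[i,4]>mn:
            h=cv2.convexHull(np.argwhere(l==i)[:,::-1].astype(np.int32));q=cv2.approxPolyDP(h,4,True)[:,0]
            w=back(f,q,z)[:,:2];print(f,st[i].tolist(),"world",w.tolist(),"board xy",np.c_[(w-BC)@v,(w-BC)@u].round(1).tolist())
E
python3 - <<'E'
from h import *
tile("pics/side0.png");tile("pics/side1.png");tile("pics/top0.png")
E
```

```text
pics/side0.png [211, 215, 47, 47, 966] world [[510.6, 193.9], [538.7, 329.7], [585.1, 318.5], [555.9, 184.4]] board xy [[-23.0, -13.7], [-23.7, 125.0], [24.0, 123.7], [23.3, -13.5]]
pics/side1.png [211, 215, 47, 47, 968] world [[510.6, 193.9], [538.7, 329.7], [585.1, 318.5], [555.9, 184.4]] board xy [[-23.0, -13.7], [-23.7, 125.0], [24.0, 123.7], [23.3, -13.5]]
pics/top0.png [179, 173, 58, 28, 1064] world [[555.1, 182.5], [510.0, 193.5], [539.6, 331.8], [585.0, 321.8]] board xy [[22.9, -15.6], [-23.5, -14.2], [-23.3, 127.2], [23.2, 126.9]]
```

Call:
step_arm(targets=[[[0,0,-0.4,0,0,0,0.2],[0,0,-0.4,0,0,0,0.2],[0,0,-0.3,0,0,0,0.2],[0,0,-0.2,0,0,0,0.2],[0,0,-0.1,0,0,0,0.2]]])

```text
t: 3.32
ee_pos: [525.0, 150.3, 234.5]
orientation: [2.443, 1.975, 0.0]
ft_force: [0.3, -0.2, -0.2]
width: 17.7
grasp_force: 0.0
```

Call:
step_arm(targets=[[[0,0,0,0,0,0,0.2],[0.0208,0.0978,0,0,0,0,0.2],[0.0208,0.0978,0,0,0,0,0.2],[0.0208,0.0978,0,0,0,0,0.2],[0.0208,0.0978,0,0,0,0,0.2]]])

```text
t: 3.95
ee_pos: [529.2, 170.3, 234.8]
orientation: [2.443, 1.975, 0.0]
ft_force: [-0.1, 0.2, -0.0]
width: 17.2
grasp_force: 0.0
```

Call:
step_arm(targets=[[[0.0208,0.0978,0,0,0,0,0.2],[0.0208,0.0978,0,0,0,0,0.2],[0.0208,0.0978,0,0,0,0,0.2],[0.0208,0.0978,0,0,0,0,0.2],[0.0208,0.0978,0,0,0,0,0.2]]])

```text
t: 4.58
ee_pos: [534.3, 194.5, 234.7]
orientation: [2.443, 1.975, -0.0]
ft_force: [-0.9, -1.3, 1.3]
width: 17.8
grasp_force: 0.7
```

Call:
step_arm(targets=[[[0.0208,0.0978,0,0,0,0,0.2],[0.0208,0.0978,0,0,0,0,0.2],[0.0208,0.0978,0,0,0,0,0.2],[0.0208,0.0978,0,0,0,0,0.2],[0,0,0,0,0,0,0.2]]])

```text
t: 5.2
ee_pos: [538.5, 214.3, 234.6]
orientation: [-2.443, -1.975, -0.001]
ft_force: [-0.2, -0.1, -0.5]
width: 17.5
grasp_force: 0.0
```

```bash
python3 - <<'E'
from h import *
snap("top","pics/top2.png");snap("side","pics/side2.png");tile("pics/side2.png");tile("pics/top2.png",mn=300)
E
```

```text
pics/side2.png [201, 227, 49, 50, 1098] world [[520.4, 237.2], [546.5, 372.0], [593.2, 362.5], [564.2, 228.7]] board xy [[-22.4, 30.7], [-24.9, 168.0], [22.8, 168.4], [22.2, 31.5]]
pics/top2.png [163, 170, 24, 23, 384] world [[533.8, 313.5], [548.5, 373.8], [594.1, 364.1], [587.8, 327.1]] board xy [[-25.1, 108.1], [-23.3, 170.2], [23.3, 170.2], [24.8, 132.7]]
pics/top2.png [168, 230, 24, 26, 308] world [[421.0, 299.7], [373.0, 325.0], [371.2, 358.1], [434.4, 325.6]] board xy [[-132.6, 71.2], [-184.8, 85.9], [-193.4, 117.9], [-124.9, 99.3]]
```

The tile moved about 43 mm straight, so the overhang is about 24 mm. I'll push about 21 mm more, then back off and rise.

Call:
step_arm(targets=[[[0.0208,0.0978,0,0,0,0,0.2],[0.0208,0.0978,0,0,0,0,0.2],[0.0208,0.0978,0,0,0,0,0.2],[0.0208,0.0978,0,0,0,0,0.2],[0,0,0,0,0,0,0.2]]])

```text
t: 5.92
ee_pos: [542.7, 233.9, 234.7]
orientation: [2.443, 1.976, 0.001]
ft_force: [-0.3, 0.1, 0.9]
width: 17.8
grasp_force: 0.0
```

Call:
step_arm(targets=[[[0,0,0,0,0,0,0.2],[-0.0416,-0.1956,0,0,0,0,0.2],[0,0,0.6,0,0,0,0.2],[0,0,0.8,0,0,0,0.2],[0,0,0,0,0,0,1]]])

```text
t: 6.55
ee_pos: [541.4, 223.3, 307.5]
orientation: [2.442, 1.973, 0.008]
ft_force: [0.8, 0.2, -0.2]
width: 24.6
grasp_force: 0.0
```

```bash
python3 - <<'E'
from h import *
snap("top","pics/top3.png");snap("side","pics/side3.png");tile("pics/side3.png");tile("pics/top3.png",mn=300)
E
```

```text
pics/side3.png [196, 232, 50, 52, 1158] world [[525.7, 254.6], [551.4, 391.0], [597.4, 382.0], [569.0, 246.5]] board xy [[-20.8, 48.8], [-24.0, 187.6], [22.8, 188.3], [23.2, 49.9]]
pics/top3.png [155, 168, 24, 23, 373] world [[539.6, 334.4], [551.6, 394.9], [599.9, 382.7], [591.0, 348.2]] board xy [[-23.8, 129.8], [-24.7, 191.4], [25.1, 189.5], [23.6, 154.0]]
pics/top3.png [164, 230, 27, 38, 454] world [[426.3, 307.5], [343.1, 339.9], [351.1, 362.8], [431.9, 328.1]] board xy [[-129.0, 79.9], [-217.1, 94.3], [-214.1, 118.3], [-127.8, 101.2]]
```

Call:
step_arm(targets=[[[0.1228,0.5976,0,0,0,0,1],[0.1228,0.5976,0,0,0,0,1],[0.1228,0.5976,0,0,0,0,1],[0.1228,0.5976,0,0,0,0,1],[0.1228,0.5976,0,0,0,0,1]]])

```text
t: 7.28
ee_pos: [570.8, 373.4, 302.5]
orientation: [-2.443, -1.975, 0.005]
ft_force: [0.4, 0.3, 0.1]
width: 82.0
grasp_force: 0.0
```

Call:
step_arm(targets=[[[0,0,0,0,0,0,1],[0,0,-0.3,0,0,0,1],[0,0,-0.3,0,0,0,1],[0,0,0,0,0,0,1],[0,0,0,0,0,0,1]]])

```text
t: 7.9
ee_pos: [571.3, 372.6, 274.5]
orientation: [-2.444, -1.974, 0.001]
ft_force: [-0.1, -1.3, 0.1]
width: 88.1
grasp_force: 0.0
```

```bash
python3 - <<'E'
from h import *
p=readout.get_obs()["ee_pos"];print(p)
f="pics/side4.png";snap("side",f);tile(f,mn=300)
cv2.imwrite("pics/c4.png",cv2.resize(cv2.imread(f)[180:330,140:290],None,fx=4,fy=4,interpolation=cv2.INTER_CUBIC))
print(proj(f,[[p[0]-32*.978*s,p[1]+32*.208*s,53] for s in(-1,0,1)])-[140,180])
E
```

```text
[571.30146987 372.5522039  274.47174244]
pics/side4.png [196, 245, 30, 39, 663] world [[577.7, 289.9], [560.3, 304.8], [543.9, 358.3], [551.4, 391.0], [594.6, 384.1]] board xy [[22.7, 94.2], [2.6, 105.1], [-24.6, 154.0], [-24.0, 187.6], [19.6, 189.8]]
pics/side4.png [278, 278, 45, 32, 544] world [[347.7, 394.4], [359.1, 414.7], [433.7, 373.0], [419.0, 352.3]] board xy [[-224.0, 148.5], [-217.0, 170.8], [-135.4, 145.5], [-145.5, 122.2]]
[[ 56.2  90.6]
 [ 70.1  95.3]
 [ 84.3 100.2]]
```

View pics/c4.png

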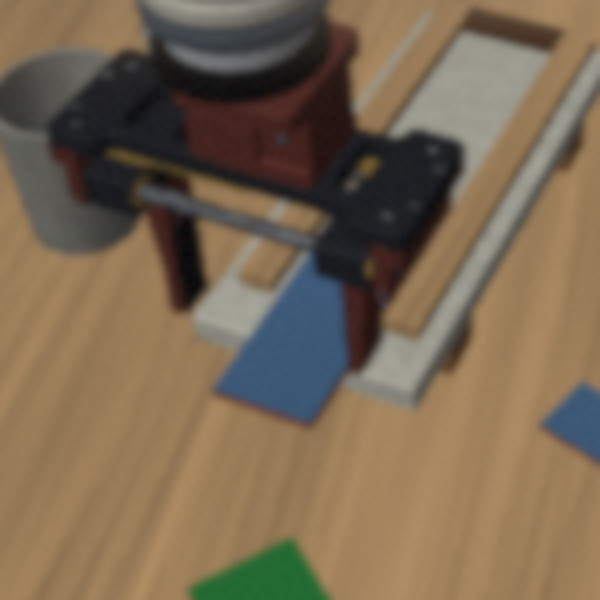

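The picture shows the tile overhanging with its lead end at (215..310, 390..420). The fingers straddle it at (185,305) and (360,365), and the pot is clear. I'll descend and grip.

Call:
step_arm(targets=[[[0,0,-0.4,0,0,0,1],[0,0,-0.4,0,0,0,1],[0,0,-0.3,0,0,0,1],[0,0,-0.07,0,0,0,1],[0,0,0,0,0,0,1]]])

```text
t: 8.57
ee_pos: [571.2, 373.0, 215.8]
orientation: [-2.443, -1.975, 0.001]
ft_force: [-0.3, -0.0, -0.7]
width: 87.8
grasp_force: 0.0
```

Call:
step_arm(targets=[[[0,0,0,0,0,0,0.75],[0,0,0,0,0,0,0.7],[0,0,0,0,0,0,0.65],[0,0,0,0,0,0,0.5],[0,0,0,0,0,0,0.3]]])

```text
t: 9.2
ee_pos: [571.3, 373.1, 216.5]
orientation: [2.443, 1.975, 0.001]
ft_force: [-0.3, -0.4, 2.0]
width: 55.3
grasp_force: 30.0
```

Call:
step_arm(targets=[[[0,0,0,0,0,0,0.3],[0,0,0,0,0,0,0.2],[0,0,0,0,0,0,0],[0,0,0,0,0,0,0],[0,0,0,0,0,0,0]]])

```text
t: 9.82
ee_pos: [571.3, 373.1, 216.4]
orientation: [2.443, 1.975, 0.001]
ft_force: [0.7, 1.1, 4.2]
width: 55.7
grasp_force: 30.0
```

Gripped at 56 mm, 30 N. I'll lift slowly and check for sag.

Call:
step_arm(targets=[[[0,0,0.1,0,0,0,0],[0,0,0.2,0,0,0,0],[0,0,0.3,0,0,0,0],[0,0,0.4,0,0,0,0],[0,0,0.3,0,0,0,0]]])

```text
t: 10.45
ee_pos: [571.5, 373.2, 283.4]
orientation: [2.443, 1.975, 0.003]
ft_force: [-0.5, 0.8, -0.5]
width: 55.6
grasp_force: 30.0
```

Call:
step_arm(targets=[[[0,0,0.4,0,0,0,0],[0,0,0.4,0,0,0,0],[0,0,0.2,0,0,0,0],[0,0,0,0,0,0,0],[0,0,0,0,0,0,0]]])

```text
t: 11.08
ee_pos: [570.9, 372.8, 330.4]
orientation: [-2.443, -1.975, 0.002]
ft_force: [-0.6, -0.9, -1.3]
width: 56.0
grasp_force: 30.0
```

```bash
python3 - <<'E'
from h import *
o=readout.get_obs();p=o["ee_pos"];print(p,o["moment"],o["ft_force"])
f="pics/side5.png";snap("side",f)
cv2.imwrite("pics/c5.png",cv2.resize(cv2.imread(f)[130:280,140:290],None,fx=4,fy=4,interpolation=cv2.INTER_CUBIC))
g=[p[0],p[1]]-54*u
z=p[2]-163
P=np.array([[*( [p[0],p[1]]+s*28*v+d*u),z+3] for d in(20,-130) for s in(-1,1)])
print((proj(f,P)-[140,130])*4)
E
```

```text
[570.91694004 372.82506486 330.44817293] [ 0.02414915 -0.1315424   0.00879324] [-0.5500768 -0.9103322 -1.3154586]
[[293.6 456.4]
 [183.6 422. ]
 [433.2 263.2]
 [334.8 237.6]]
```

View pics/c5.png

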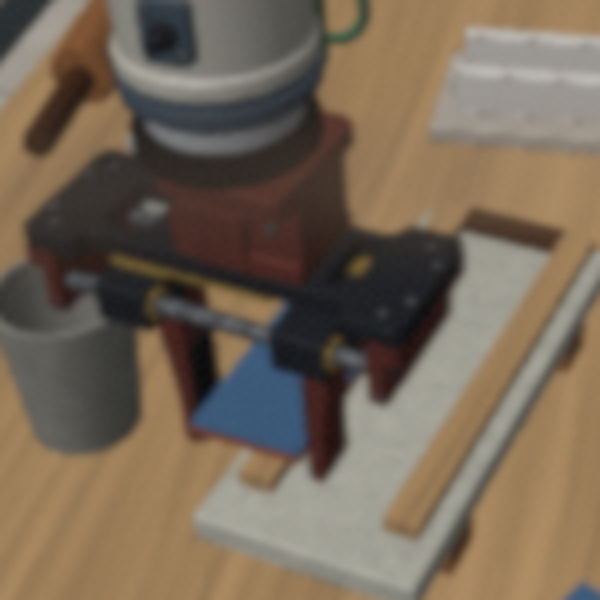

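The lead end is at (190..305, 425..455), matching the prediction for a level tile. I'll carry it over to the rack while yawing +13.5°.

Call:
step_arm(targets=[[[-0.027,-0.3,0,0,0,0.104,0],[-0.046,-0.5,0,0,0,0.174,0],[-0.064,-0.7,0,0,0,0.243,0],[-0.069,-0.75,0,0,0,0.26,0],[-0.069,-0.75,0,0,0,0.26,0]]])

```text
t: 11.75
ee_pos: [556.8, 221.0, 330.7]
orientation: [-2.369, -2.063, 0.002]
ft_force: [0.1, -1.2, -0.8]
width: 55.5
grasp_force: 30.0
```

Call:
step_arm(targets=[[[-0.069,-0.75,0,0,0,0.26,0],[-0.069,-0.75,0,0,0,0.26,0],[-0.069,-0.75,0,0,0,0.26,0],[-0.069,-0.75,0,0,0,0.26,0],[-0.069,-0.75,0,0,0,0.26,0]]])

```text
t: 12.38
ee_pos: [539.3, 33.6, 330.9]
orientation: [-2.273, -2.168, 0.001]
ft_force: [-0.0, 0.2, -1.8]
width: 56.0
grasp_force: 30.0
```

Call:
step_arm(targets=[[[-0.069,-0.75,0,0,0,0.26,0],[-0.069,-0.75,0,0,0,0.26,0],[-0.064,-0.7,0,0,0,0.243,0],[-0.046,-0.5,0,0,0,0.174,0],[-0.025,-0.27,0,0,0,0.094,0]]])

```text
t: 13.0
ee_pos: [525.7, -114.5, 330.9]
orientation: [-2.195, -2.246, 0.001]
ft_force: [0.5, -0.3, -1.7]
width: 55.6
grasp_force: 30.0
```

Call:
step_arm(targets=[[[0,0,-0.3,0,0,0,0],[0,0,-0.5,0,0,0,0],[0,0,-0.5,0,0,0,0],[0,0,-0.2,0,0,0,0],[0,0,0,0,0,0,0]]])

```text
t: 13.62
ee_pos: [526.3, -112.4, 255.2]
orientation: [-2.192, -2.248, 0.002]
ft_force: [0.6, 0.5, -0.4]
width: 55.8
grasp_force: 30.0
```

```bash
python3 - <<'E'
from h import *
o=readout.get_obs();p=o["ee_pos"];print(p,o["orientation"])
f="pics/side6.png";snap("side",f);z=p[2]-163
w=np.array([.026*-1,1]);x=np.array([1,.026])
im=cv2.imread(f)
P=np.array([[*(p[:2]+s*28*x+d*w),z+3] for d in(20,-130) for s in(-1,1)])
q=proj(f,P);print(q);u0=q.mean(0).astype(int);a,b=u0[1]-55,u0[0]-75
print((q-[b,a])*4)
cv2.imwrite("pics/c6.png",cv2.resize(im[a:a+150,b:b+150],None,fx=4,fy=4,interpolation=cv2.INTER_CUBIC))
snap("top","pics/top6.png");
E
```

```text
[ 526.27982824 -112.36782775  255.22238046] [-2.19213663e+00 -2.24781601e+00  1.59485387e-03]
[[281.1 143.9]
 [261.5 142.4]
 [286.9 119.7]
 [269.1 118.5]]
[[328.4 271.6]
 [250.  265.6]
 [351.6 174.8]
 [280.4 170. ]]
```

View pics/c6.png

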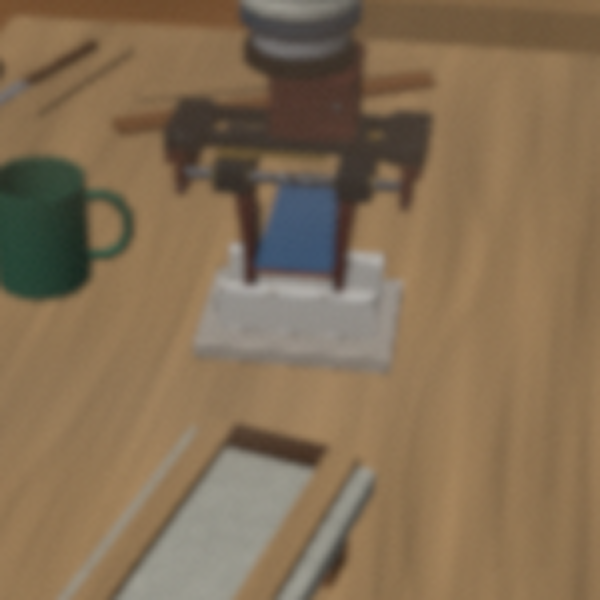

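The crop shows the tile level between the fingers, its front edge at (258..335, 270). It is centred over the bars (front bar 215..380, row 290) and the mug is clear. I'll lower slowly.

Call:
step_arm(targets=[[[0,0,-0.2,0,0,0,0],[0,0,-0.2,0,0,0,0],[0,0,-0.16,0,0,0,0],[0,0,-0.08,0,0,0,0],[0,0,0,0,0,0,0]]])

```text
t: 14.35
ee_pos: [526.4, -113.0, 223.8]
orientation: [-2.194, -2.248, 0.001]
ft_force: [-0.9, -0.0, -1.3]
width: 55.7
grasp_force: 30.0
```

Call:
step_arm(targets=[[[0,0,-0.03,0,0,0,0],[0,0,-0.03,0,0,0,0],[0,0,-0.03,0,0,0,0],[0,0,0,0,0,0,0],[0,0,0,0,0,0,0]]])

```text
t: 14.98
ee_pos: [526.5, -113.0, 219.7]
orientation: [2.194, 2.248, 0.0]
ft_force: [-0.4, -0.8, -0.5]
width: 55.5
grasp_force: 30.0
```

Call:
step_arm(targets=[[[0,0,-0.02,0,0,0,0],[0,0,-0.02,0,0,0,0],[0,0,-0.02,0,0,0,0],[0,0,-0.01,0,0,0,0],[0,0,0,0,0,0,0]]])

```text
t: 15.6
ee_pos: [526.5, -113.0, 216.4]
orientation: [2.194, 2.248, 0.0]
ft_force: [-1.3, 0.8, 3.8]
width: 55.4
grasp_force: 30.0
```

Contact (3.8 N) at the expected height. Releasing.

Call:
step_arm(targets=[[[0,0,0,0,0,0,0.66],[0,0,0,0,0,0,0.7],[0,0,0,0,0,0,0.8],[0,0,0,0,0,0,0.95],[0,0,0,0,0,0,0.95]]])

```text
t: 16.23
ee_pos: [526.5, -113.0, 216.1]
orientation: [-2.194, -2.248, 0.0]
ft_force: [0.5, 0.1, 0.8]
width: 83.1
grasp_force: 0.0
```

Call:
step_arm(targets=[[[0,0,0,0,0,0,0.95],[0,0,0.3,0,0,0,0.95],[0,0,0.5,0,0,0,0.95],[0,0,0.9,0,0,0,0.95],[0,0,0.9,0,0,0,0.95]]])

```text
t: 16.85
ee_pos: [526.3, -113.0, 348.3]
orientation: [2.194, 2.248, 0.0]
ft_force: [0.8, -0.5, -0.2]
width: 83.0
grasp_force: 0.0
```

Call:
step_arm(targets=[[[-0.9,0.5,0.5,0,0,0,0.95],[-0.9,0.9,0,0,0,0,0.95],[0,0.9,0,0,0,0,0.95],[0,0.9,0,0,0,0,0.95],[0,0.9,0,0,0,0,0.95]]])

```text
t: 17.48
ee_pos: [437.0, 92.5, 372.4]
orientation: [2.194, 2.247, 0.002]
ft_force: [0.3, -0.8, -0.9]
width: 83.3
grasp_force: 0.0
```

```bash
python3 - <<'E'
from h import *
snap("top","pics/top7.png");snap("side","pics/side7.png");tile("pics/side7.png",mn=300);tile("pics/top7.png",mn=600)
a=[]
for f in("pics/top7.png","pics/side7.png"):
    q=proj(f,[[528,-168,50]])[0].astype(int);im=cv2.imread(f)[max(0,q[1]-50):q[1]+50,q[0]-50:q[0]+50];a.append(cv2.resize(im,(400,400),interpolation=cv2.INTER_CUBIC))
cv2.imwrite("pics/c7.png",np.hstack(a))
E
```

```text
pics/side7.png [278, 278, 45, 32, 543] world [[347.7, 394.4], [359.1, 414.7], [433.7, 373.0], [419.0, 352.3]] board xy [[-224.0, 148.5], [-217.0, 170.8], [-135.4, 145.5], [-145.5, 122.2]]
pics/top7.png [342, 179, 57, 23, 1078] world [[506.1, -238.0], [501.2, -97.4], [549.0, -94.9], [556.7, -236.7]] board xy [[62.5, -437.0], [28.4, -300.5], [74.7, -288.1], [111.7, -425.2]]
```

View pics/c7.png

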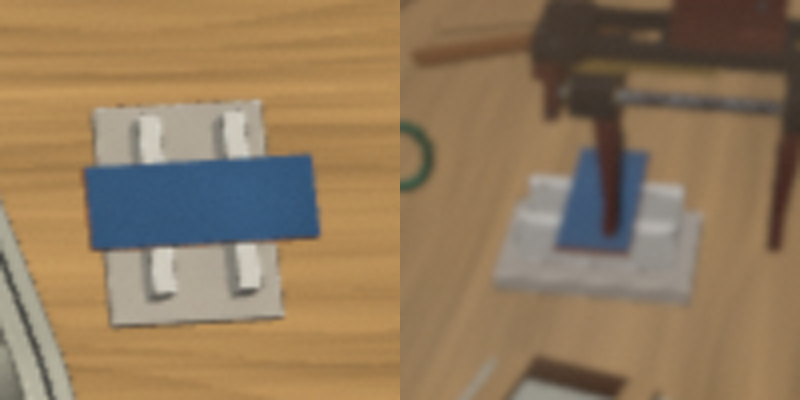

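The tile lies flat, blue side up, across both bars. In the top crop it spans (85..318, 155..250), with its middle at about (528,-167) against a rack middle of (528,-168). It is square to the bars and the gripper is clear.

```bash
python3 -c "
from h import *
print(ctrl.close_job())"
```

```text
the job is handed in; nothing more can be done
None
```

The tile is on both setter bars, glazed face up, square to them and within about 2 mm of centre by the top camera; the gripper is clear and the job was handed in at about 17.5 s, though no verdict came back.

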